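# Roll the ink rollers onto their marks on the imposing stone

### The job

Two rubber ink rollers lie on the stone slab, each a little to one side of one of the two dark lines inlaid across it. With a fingertip on its top, roll the thicker roller over the stone until it lies centred along the line nearest to it, then do the same with the thinner one and the line nearest to that. The rollers must turn as they go and never be picked up off the stone; leave the two small blocks on the stone, and the ink tin and the bottle beside it, where they are.

Things in the scene. Friction and masses are not known exactly. Their poses are not given: they have to be found in the camera images.
- stone: flat marble slab fixed on the table, 260 (its x) by 480 (its y) by 25 mm high, long side across the robot's front. Origin at the centre of its underside; its z points up; its top face is 25 mm above the table. Two dark lines 3 mm wide and 240 mm long run along its x axis at y = +125 and y = -125 mm.
- mark_left (a point): middle of the dark line at the stone's +y side, on the top face of the stone; the line runs along the stone's x axis
- mark_right (a point): middle of the dark line at the stone's -y side, on the top face of the stone; the line runs along the stone's x axis
- thick_roller: thicker ink roller on the stone, 0.24 kg: black rubber sleeve 40 mm across, 120 mm long; bare steel core 12 mm across stands out 20 mm at each end. Origin on its axis at mid length, 20 mm above the stone's top; its x is the roller's axis, nearly parallel to the lines; y and z turn as it rolls (z up at the start). Starts 50 to 70 mm to either side of one line. Does not roll on when let go.
- thin_roller: thinner ink roller, near the other line, 0.13 kg: like the thicker, but sleeve 28 mm across, core 10 mm; origin on its axis, 14 mm above the stone's top. Also 50 to 70 mm to either side of its line. A fingertip resting on a roller's top rolls it at half the fingertip's speed, so the finger runs ahead of it: short strokes, set back each time.
- wood_block: bystander on the stone: loose dark wooden block, 90 (its x) by 40 by 18 mm high, about 60 mm to the other side of a line from a roller; origin at the centre of its underside
- metal_block: bystander on the stone: loose dark metal block, 70 (its x) by 30 by 18 mm high, about 60 mm to the other side of the other line; origin at the centre of its underside
- ink_tin: bystander: round tin 72 mm across, 70 mm high, on the table left of the stone; origin at the centre of its underside
- wash_bottle: bystander: white bottle 60 mm across, 120 mm high, on the table right of the stone; origin at the centre of its underside

How it is judged:
On the way, in this order (a step that is already met when the one before it is completed fails the run):
1. the thicker roller has been rolled: turned more than 1.2 rad (about 70 degrees) about its axis (angle between thick_roller's own z axis and vertical above 1.2 rad), for 0.04 s.
2. the thicker roller lies at rest on a line, within 8 mm ((y of thick_roller in the frame of stone between 0.117 and 0.133 m or y of thick_roller in the frame of stone between -0.133 and -0.117 m) and z of thick_roller in the frame of stone between 0.04 and 0.05 m and x of thick_roller in the frame of stone between -0.05 and 0.05 m and angle between the x axis of thick_roller and the x axis of stone, either way round below 0.15 rad and linear speed of thick_roller below 0.01 m/s and angular speed of thick_roller below 0.5 rad/s), for 0.1 s.
3. then the thinner roller has been rolled: turned more than 1.2 rad (about 70 degrees) about its axis (angle between thin_roller's own z axis and vertical above 1.2 rad), for 0.04 s.
At the end, for the whole second after the job is handed in: Each roller lies at rest on the stone along a line of its own: axis within 8 mm of the line's middle measured across the line, within 0.15 rad of parallel to it, and its mid length within 50 mm of the line's middle along it (((y of thick_roller in the frame of stone between 0.117 and 0.133 m and y of thin_roller in the frame of stone between -0.133 and -0.117 m) or (y of thick_roller in the frame of stone between -0.133 and -0.117 m and y of thin_roller in the frame of stone between 0.117 and 0.133 m)) and z of thick_roller in the frame of stone between 0.04 and 0.05 m and x of thick_roller in the frame of stone between -0.05 and 0.05 m and angle between the x axis of each of thick_roller, thin_roller and the x axis of stone, either way round below 0.15 rad and linear speed of each of thick_roller, thin_roller below 0.01 m/s and angular speed of each of thick_roller, thin_roller below 0.5 rad/s and z of thin_roller in the frame of stone between 0.034 and 0.044 m and x of thin_roller in the frame of stone between -0.05 and 0.05 m); the robot touches nothing.
It fails at once if a roller is lifted more than 8 mm off the stone (z of thick_roller in the frame of stone above 0.053 m or z of thin_roller in the frame of stone above 0.047 m).
It fails at once if a block on the stone is moved more than 15 mm (distance of any of wood_block, metal_block from where it was at the start of the episode above 0.015 m).
It fails at once if the ink tin or the bottle is moved more than 15 mm (distance of any of ink_tin, wash_bottle from where it was at the start of the episode above 0.015 m).
It also fails if it takes over 54 s, if anything falls off the work surface, if the arm or the gripper's body presses on something with over 40 N, if the wrist force passes 120 N, or if a joint passes its speed limit or range.

### The arm

A 6-joint arm with a two-finger parallel gripper is mounted at the origin on the work surface. World frame = base frame: x ahead of the robot, y to its left, z up, the work surface at z = 0. Lengths are in m, angles in rad, forces in N, time in s.
With the tool pointing down it reaches from about 0.325 to 0.9 m from the base axis. Payload 3.5 kg.
Tool frame: the origin (TCP) lies midway between the tips of the shut fingers; the grasp point (between the pads) lies 19 mm behind it; z points along the fingers, y is the line along which they close (so a half turn about z gives the same grasp; the last joint's range is limited). The gripper opens to 85 mm and grips with 20 to 120 N. Pads are 22 mm wide; open, the fingers measure 114 mm over their backs; the gripper's body (76 mm by 85 mm) begins 54 mm behind the grasp point. The pads swing forward as they close: fully open they stand 13 mm farther back than shut.
Start: joints at [-1.396, 0.276, -0.026, 1.268, 0, 1.467], TCP at [0.171, -0.601, 0.231] pointing down, gripper open.
Joint ranges: [-3.12, 3.12], [-0.85, 1.88], [-1.08, 1.24], [-1.95, 2.15], [-1.57, 1.53], [-3.14, 3.14]. Speed limits (rad/s): [2.57, 2.57, 3.14, 3.14, 3.14, 3.14].

### API

Orientations are given as [roll, pitch, yaw] about the fixed x, y, z axes, in that order (R = Rz(yaw) Ry(pitch) Rx(roll)).
In Python, from cell import monitor, grab_frame, camera_info, job gives the robot as it stands.
- The arm moves only by the tool move_arm, never from a script. Its argument "series" is one flat list of numbers, 4 for each row, row after row: the shift along the tool's x, y, z in units of 50 mm (1.0 is 50 mm), then the turn about the tool's z in units of 8 degrees (1.0 is 8 degrees). In form: [dx, dy, dz, turn, dx, dy, dz, turn, ...]. A call has 1 to 5 rows; each row shifts and turns the commanded pose from where the row before left it, along the tool's axes as they then stand; what a row does not reach is not made up. A row lasts 1/8 s, in which the tool goes at most 62.5 mm and 10.7 degrees, less where a joint would pass 70% of its speed; a pose out of reach is approached as far as the arm can. A call is refused whole if a number of a shift passes 1 or a number of a turn 1, either way. A call with a gripper value outside its range is refused whole. "fingers" is the opening in per cent of the stroke, from 0 (shut) to 100 (fully open), set as the call begins (left out, the last holds). The fingers move at their own pace and stop on an object; the grip force is fixed at half the most. Time passes only in rows, so rows that do not move let the fingers close. It gives the time, the measured TCP pose, the force, the opening and the grip force at its end, in the units of the state.
- monitor.get_obs(): the state, without advancing time (a new reading comes with each control period).
- grab_frame(name): name is "scene" or "top" or "wrist"; returns the picture (420x560x3 uint8, red, green, blue); there is no depth.
- camera_info(name): a dict with "camera_matrix" (3x3 intrinsics, pixels), "R" (3x3) and "t" (3): a world point X has camera coordinates R X + t; the wrist camera has in their place "hand_eye" (4x4, takes a point from camera to tool coordinates, whose origin is the TCP and whose axes are the flange's). Camera axes: x right, y down, z forward; pixel columns grow to the right and rows downward; lengths in m; the calibration is good to about 2 mm. The wrist camera is an equidistant fisheye: a pixel r from the principal point sees the ray r / f radians off the axis. A picture is of the moment at which its call begins: read the wrist's pose just before it. camera_info takes no time and is no camera call.
- job.job_done(): hands the job in; it is judged then, once.
The state is a dict: "t": time; "joints": joint angles; "qd": joint speeds; "joint_efforts": joint torques, N m; "position": TCP position; "tcp_rot": TCP orientation; "contact_force": force on the tool from outside, world axes, zero at the start; "moment": the same for the moment, N m; "finger_gap": finger opening in m; "finger_force": force on a finger pad.
Only numpy, scipy, OpenCV 4.12 (cv2) and the standard library are available. Lean on these libraries where they do the work, as an engineer would, in place of code of your own. Each camera call takes 0.05 s, during which the arm holds its last target. There are 200 camera calls.

## Working session

There is one attempt and no reset: what is moved stays moved. The work goes in short steps, Python scripts to look and compute and a tool call to move; the robot and the scene stay as the last step left them, time stands still between calls to the robot, and variables do not carry over. Pictures are saved under pics/ and viewed, at most 10 in all, crops included, and the job is handed in when it is done.

Besides the shell and the picture viewer there is one more tool, called after "Call:" by a JSON object that holds its "method" and its "body", one argument or row to a line. move_arm: Moves the arm, as the interface text tells. Its arguments: {"type":"object","properties":{"series":{"type":"array","items":{"type":"number"}},"fingers":{"type":"number"}},"required":["series"]}

```bash
mkdir -p pics; python3 - <<'E'
from cell import *
import cv2
o=monitor.get_obs();print(o['t'],o['position'],o['tcp_rot'])
for n in('top','scene'):
    cv2.imwrite(f'pics/{n}0.png',grab_frame(n)[:,:,::-1]);c=camera_info(n);print(n,c)
E
```

```text
0.0 [ 0.17122411 -0.60026558  0.23015186] [-3.13936674e+00 -1.80186781e-04  2.77774671e-01]
top {'camera_matrix': array([[399.22118194,   0.        , 279.43499191],
       [  0.        , 399.22118194, 210.07590179],
       [  0.        ,   0.        ,   1.        ]]), 'R': array([[-0.01456099, -0.99971015,  0.01917261],
       [-0.99162155,  0.01197647, -0.12862063],
       [ 0.12835373, -0.02088481, -0.99150852]]), 't': array([-0.02015605,  0.54397513,  0.97870008])}
scene {'camera_matrix': array([[386.20597226,   0.        , 283.22511775],
       [  0.        , 386.20597226, 213.54672135],
       [  0.        ,   0.        ,   1.        ]]), 'R': array([[-0.79983905,  0.60019814,  0.00443715],
       [ 0.43199322,  0.58078583, -0.68997803],
       [-0.41670056, -0.54995455, -0.72381671]]), 't': array([ 0.43857126, -0.16260199,  1.31443927])}
```

View pics/top0.png

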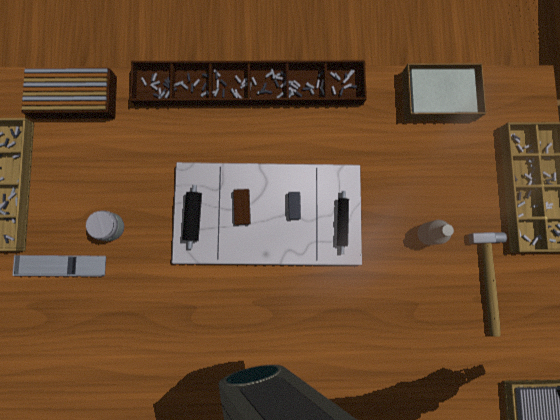

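The thick roller (~191,216) is left of its line (u≈219), and the thin one (~343,222) is right of its line (u≈317). The blocks are at (242,207) and (293,206). Next I'll measure these more closely.

```bash
cat > h.py <<'E'
import numpy as np,cv2
from cell import *
def px2w(n,uv,z):
    c=camera_info(n);K=c['camera_matrix'];R=c['R'];t=c['t']
    d=R.T@np.linalg.inv(K)@np.array([uv[0],uv[1],1.]);o=-R.T@t
    return o+d*(z-o[2])/d[2]
def stone(g):
    m=(g>110).astype('uint8');m[:140]=0;m[290:]=0;m[:,:160]=0;m[:,380:]=0
    m=cv2.morphologyEx(m,cv2.MORPH_CLOSE,np.ones((5,5)))
    cs=max(cv2.findContours(m,0,2)[0],key=cv2.contourArea)
    W=np.array([px2w('top',p[0],.025)[:2] for p in cs],dtype='float32')
    (c,s,a)=cv2.minAreaRect(W)
    b=cv2.boxPoints((c,s,a));e=[b[1]-b[0],b[2]-b[1]];L=max(e,key=np.linalg.norm)
    y=L/np.linalg.norm(L);y=y*np.sign(y[1]);x=np.array([y[1],-y[0]])
    return np.array(c),x,y,s
def dark(g,box,z,th=70):
    u0,v0,u1,v1=box
    vv,uu=np.nonzero(g[v0:v1,u0:u1]<th)
    P=np.array([px2w('top',(u+u0,v+v0),z)[:2] for u,v in zip(uu,vv)],dtype='float32')
    return cv2.minAreaRect(P),P.mean(0)
E
python3 - <<'E'
from h import *
im=cv2.imread('pics/top0.png');g=im.max(2)
c,x,y,s=stone(g);print('stone',c,'yaw',np.arctan2(x[1],x[0]),s)
for n,b,z in(('thick',(178,180,206,255),.045),('thin',(330,185,354,260),.039),('lineL',(214,175,224,250),.025),('lineR',(313,175,322,250),.025)):
    r,m=dark(g,b,z,70 if 'line' not in n else 100);S=lambda p:((np.array(p)-c)@x,(np.array(p)-c)@y)
    print(n,r,m,S(r[0]),S(m))
cv2.imwrite('pics/c.png',cv2.resize(im[155:275,165:370],None,fx=3.8,fy=3.8,interpolation=2))
E
```

```text
stone [ 0.53750557 -0.00414449] yaw -0.008575315 (0.5746372938156128, 0.38648152351379395)
thick ((0.5243467092514038, 0.19433936476707458), (0.04273747652769089, 0.15345396101474762), 86.59038543701172) [0.5278733  0.19439465] (np.float64(-0.014860413725465677), np.float64(0.1983637032848739)) (np.float64(-0.011334449282140446), np.float64(0.1984492256191664))
thin ((0.517833411693573, -0.18187344074249268), (0.03498681262135506, 0.13494235277175903), 86.51123809814453) [ 0.51536816 -0.18355265] (np.float64(-0.018147367769219602), np.float64(-0.1778910970643126)) (np.float64(-0.020598125474752177), np.float64(-0.1795913870831416))
lineL ((0.5404334664344788, 0.1279955506324768), (0.002353426069021225, 0.1854463815689087), 88.65672302246094) [0.5376154  0.12800671] (np.float64(0.0017946629908128786), np.float64(0.13216028028082782)) (np.float64(-0.0010233769124880637), np.float64(0.13214727548769173))
lineR ((0.541293203830719, -0.12155936658382416), (7.66886021352775e-09, 0.18910010159015656), 88.48916625976562) [ 0.54732865 -0.12171854] (np.float64(0.0047943543940840855), np.float64(-0.11737807198456218)) (np.float64(0.010830944147141211), np.float64(-0.11748548510216472))
```

View pics/c.png

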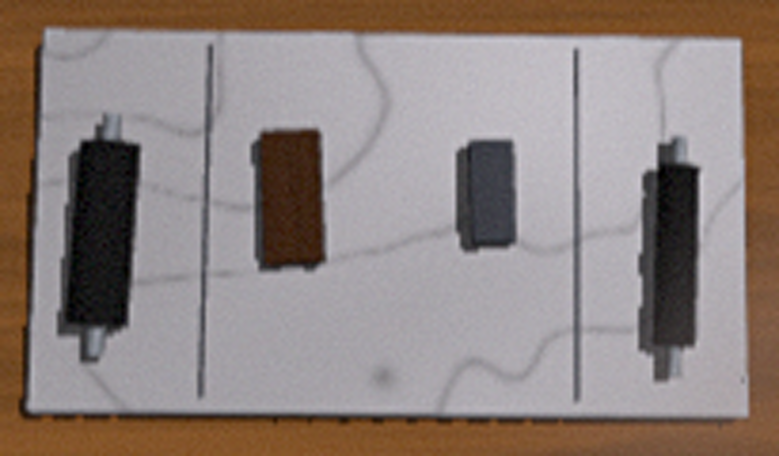

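```bash
python3 - <<'E'
from h import *
f=lambda x,y,z:px2w('top',(165+(x+.5)/3.8-.5,155+(y+.5)/3.8-.5),z)[:2]
A,B=f(211,45,.025),f(201,397,.025);C,D=f(576,49,.025),f(577,400,.025)
print(A,B,C,D)
x=(A-B)/np.linalg.norm(A-B)+(C-D)/np.linalg.norm(C-D);x/=np.linalg.norm(x)
# the perpendicular is better from line middles
mL,mR=(A+B)/2,(C+D)/2;y=(mL-mR)/np.linalg.norm(mL-mR);xo=np.array([y[1],-y[0]]);c=(mL+mR)/2
print('mids',mL,mR,np.linalg.norm(mL-mR),'yaw lines',np.arctan2(x[1],x[0]),'perp',np.arctan2(xo[1],xo[0]))
a=np.arctan2(x[1],x[0]);y=np.array([-x[1],x[0]])
def rep(n,p,q):
    d=p-q;m=(p+q)/2;print(n,p,q,'mid',m,'yaw',np.arctan2(d[1],d[0]),'stone',(m-c)@x,(m-c)@y, 'rel',np.arctan2(d[1],d[0])-a)
rep('thick',f(110,142,.045),f(97,326,.045))
rep('thin',f(680,166,.039),f(674,347,.039))
rep('wood',f(290,130,.043),f(294,267,.043))
rep('metal',f(492,141,.043),f(492,246,.043))
E
```

```text
[0.66095553 0.12458416] [0.42238012 0.13012311] [ 0.65567216 -0.12512612] [ 0.41679472 -0.11947662]
mids [0.54166782 0.12735363] [ 0.53623344 -0.12230137] 0.24971414483002194 yaw lines -0.023429198410907532 perp -0.021764147499958083
thick [0.5909454 0.1885048] [0.46919036 0.19537348] mid [0.53006788 0.19193914] yaw -0.05635420588762212 stone -0.013317702360094722 0.18915293051773438 rel -0.03292500747671459
thin [ 0.57142542 -0.19124788] [ 0.45053731 -0.18300278] mid [ 0.51098136 -0.18712533] yaw -0.06809888810799013 stone -0.02351861606478504 -0.19025465086118337 rel -0.0446696896970826
wood [0.59808093 0.06948374] [0.50638342 0.06705264] mid [0.55223218 0.06826819] yaw 0.026505991611066863 stone 0.01173775686057579 0.06603516015607121 rel 0.0499351900219744
metal [ 0.58913644 -0.06515547] [ 0.51865693 -0.06379535] mid [ 0.55389669 -0.06447541] yaw -0.019295641808773918 stone 0.01651160244761719 -0.06663301350783926 rel 0.004133556602133614
```

Thick roller: centre (0.530, 0.192), 64 mm out from its line. Thin roller: (0.511, -0.187), 65 mm out. The lines' yaw is -0.023. I'll move over the thick roller with the fingers shut and the tool x along the roller axis.

Call:
{"method": "move_arm", "body": {
  "series": [0,0,0,0.8,0,0,0,0.8,0,0,0,0.8],
  "fingers": 0
}}

```text
t: 0.48
position: [0.1713, -0.6006, 0.2306]
tcp_rot: [-3.14, 0.0, -0.061]
contact_force: [-0.2, -0.0, 0.0]
finger_gap: 0.0324
finger_force: 0.0
```

```bash
cat >> h.py <<'E'
from scipy.spatial.transform import Rotation as Ro
def to(*p):
    o=monitor.get_obs();R=Ro.from_euler('xyz',o['tcp_rot']).as_matrix()
    print('t',o['t'],'pos',np.round(o['position'],4),'rot',np.round(o['tcp_rot'],4),'F',np.round(o['contact_force'],1),'units',np.round(R.T@(np.array(p)-o['position'])/.05,2))
E
python3 -c "
from h import *
to(.53,.2,.11)"
```

```text
t 0.475 pos [ 0.1713 -0.6006  0.2306] rot [-3.1402e+00  3.0000e-04 -6.1000e-02] F [-0.2 -0.   0. ] units [  6.19 -16.42   2.43]
```

Call:
{"method": "move_arm", "body": {
  "series": [0.6,-0.8,0,0,0.6,-0.8,0,0,0.6,-0.8,0,0,0.6,-0.8,0,0,0.6,-0.8,0,0]
}}

```text
t: 1.1
position: [0.3333, -0.4083, 0.2309]
tcp_rot: [-3.141, 0.0, -0.058]
contact_force: [1.4, -0.6, -0.4]
finger_gap: -0.0
finger_force: 0.0
```

Call:
{"method": "move_arm", "body": {
  "series": [0.6,-0.8,0,0,0.6,-0.8,0,0,0.6,-0.8,0,0,0.6,-0.8,0,0,0.6,-0.8,0,0]
}}

```text
t: 1.72
position: [0.4944, -0.2173, 0.2309]
tcp_rot: [-3.141, 0.001, -0.057]
contact_force: [-0.2, -0.5, -0.4]
finger_gap: -0.0004
finger_force: 0.0
```

Call:
{"method": "move_arm", "body": {
  "series": [0,-0.9,0,0,0,-0.9,0,0,0,-0.9,0,0,0,-0.9,0,0,0,-0.9,0,0]
}}

```text
t: 2.35
position: [0.5063, 0.0073, 0.2309]
tcp_rot: [-3.142, 0.001, -0.057]
contact_force: [0.4, -0.1, -0.1]
finger_gap: 0.0002
finger_force: 0.0
```

Call:
{"method": "move_arm", "body": {
  "series": [0,-0.9,0,0,0,-0.9,0,0,0,-0.9,0.6,0,0,0,0.6,0,0,0,0,0]
}}

```text
t: 2.98
position: [0.5091, 0.0872, 0.1701]
tcp_rot: [-3.099, 0.007, 0.021]
contact_force: [-0.3, -0.8, 0.3]
finger_gap: 0.0004
finger_force: 0.0
```

```bash
python3 -c "
from h import *
to(.53,.2,.07)"
```

```text
t 2.975 pos [0.5091 0.0872 0.1701] rot [-3.0994  0.007   0.0214] F [-0.3 -0.8  0.3] units [ 0.48 -2.16  2.09]
```

```bash
python3 -c "
from h import *
o=monitor.get_obs();print(o['joints'],o['qd'])"
```

```text
[ 0.02047456  0.12907412 -0.34322064  1.10549685  0.04220809  3.14070053] [-0.00638679 -0.02682548  0.05664166  0.01812284  0.00095734  0.00067453]
```

Joint 6 has reached its range limit, so I'll turn back about 90° and roll along the tool x instead.

Call:
{"method": "move_arm", "body": {
  "series": [0,0,0,-1,0,0,0,-1,0,0,0,-1,0,0,0,-1,0,0,0,-1]
}}

```text
t: 3.6
position: [0.5127, 0.0869, 0.1744]
tcp_rot: [-3.11, -0.029, 0.723]
contact_force: [-0.3, -0.6, 0.3]
finger_gap: 0.0001
finger_force: 0.0
```

Call:
{"method": "move_arm", "body": {
  "series": [0,0,0,-1,0,0,0,-1,0,0,0,-1,0,0,0,-1,0,0,0,-1]
}}

```text
t: 4.22
position: [0.5127, 0.0869, 0.1744]
tcp_rot: [-3.136, -0.042, 1.421]
contact_force: [-0.7, -0.4, 0.8]
finger_gap: 0.0004
finger_force: 0.0
```

```bash
python3 -c "
from h import *
to(.53,.2,.1)"
```

```text
t 4.225 pos [0.5127 0.0869 0.1744] rot [-3.136  -0.0419  1.4214] F [-0.7 -0.4  0.8] units [2.22 0.01 1.58]
```

Call:
{"method": "move_arm", "body": {
  "series": [0.7,0,0.3,-0.65,0.7,0,0.3,0,0.8,0,0.4,0,0,0,0.5,0,0,0,0,0]
}}

```text
t: 4.85
position: [0.5205, 0.1997, 0.1017]
tcp_rot: [-3.135, -0.041, 1.509]
contact_force: [-0.4, 0.2, -0.2]
finger_gap: 0.0001
finger_force: 0.0
```

```bash
python3 - <<'E'
from h import *
to(.53,.2,.07)
cv2.imwrite('pics/s1.png',cv2.resize(grab_frame('scene')[60:380,100:460,::-1],None,fx=1.8,fy=1.8))
E
```

```text
t 4.85 pos [0.5205 0.1997 0.1017] rot [-3.1345 -0.0411  1.5086] F [-0.4  0.2 -0.2] units [-0.01  0.19  0.63]
```

View pics/s1.png

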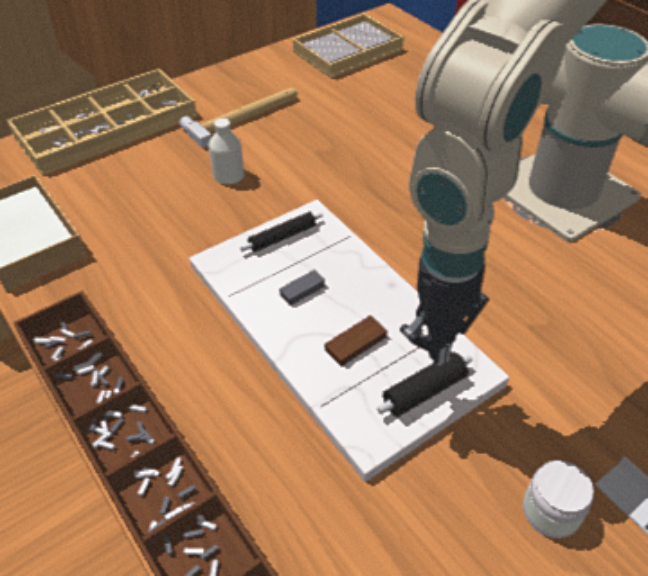

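The finger is above the middle of the thick roller (about 440,350 in this view). Now I'll lower it to touch.

Call:
{"method": "move_arm", "body": {
  "series": [0,0.2,0.35,0,0,0,0.34,0,0,0,0,0]
}}

```text
t: 5.28
position: [0.5305, 0.2002, 0.0662]
tcp_rot: [-3.135, -0.041, 1.508]
contact_force: [-0.9, -0.7, -0.0]
finger_gap: -0.0
finger_force: 0.0
```

Call:
{"method": "move_arm", "body": {
  "series": [0,0,0.03,0,0,0,0,0]
}}

```text
t: 5.52
position: [0.5312, 0.2009, 0.0665]
tcp_rot: [-3.137, -0.042, 1.509]
contact_force: [0.3, -1.2, -0.1]
finger_gap: 0.0002
finger_force: 0.0
```

Call:
{"method": "move_arm", "body": {
  "series": [0,0,0.02,0,0,0,0,0]
}}

```text
t: 5.78
position: [0.5314, 0.2011, 0.0655]
tcp_rot: [-3.138, -0.042, 1.509]
contact_force: [-0.2, 0.3, 0.3]
finger_gap: 0.0001
finger_force: 0.0
```

Call:
{"method": "move_arm", "body": {
  "series": [0,0,0.02,0,0,0,0,0]
}}

```text
t: 6.02
position: [0.5316, 0.2014, 0.0651]
tcp_rot: [-3.138, -0.043, 1.509]
contact_force: [-2.1, 0.3, 4.8]
finger_gap: 0.0
finger_force: 2.2
```

Call:
{"method": "move_arm", "body": {
  "series": [0,0,0.02,0,0,0,0,0]
}}

```text
t: 6.28
position: [0.5317, 0.2018, 0.0649]
tcp_rot: [-3.138, -0.044, 1.509]
contact_force: [-3.3, 1.0, 10.5]
finger_gap: 0.0
finger_force: 4.9
```

Call:
{"method": "move_arm", "body": {
  "series": [-0.13,0,0,0,-0.13,0,-0.003,0,-0.13,0,-0.003,0,-0.13,0,-0.003,0,-0.13,0,-0.003,0]
}}

```text
t: 6.9
position: [0.5296, 0.1691, 0.0645]
tcp_rot: [-3.138, -0.044, 1.509]
contact_force: [-3.9, 0.0, 12.6]
finger_gap: 0.0003
finger_force: 6.0
```

Call:
{"method": "move_arm", "body": {
  "series": [0,0,0,0]
}}

```text
t: 7.02
position: [0.5296, 0.1687, 0.0645]
tcp_rot: [-3.138, -0.043, 1.509]
contact_force: [-4.1, -0.5, 13.2]
finger_gap: 0.0
finger_force: 6.2
```

Call:
{"method": "move_arm", "body": {
  "series": [0,0,-0.3,0,0,0,0,0]
}}

```text
t: 7.28
position: [0.5308, 0.1682, 0.079]
tcp_rot: [-3.141, -0.043, 1.509]
contact_force: [-0.8, -0.4, 0.4]
finger_gap: 0.0001
finger_force: 0.0
```

```bash
cat > thick.py <<'E'
from h import *
import sys
n=sys.argv[1]
im=grab_frame('top')[:,:,::-1];cv2.imwrite('pics/'+n+'.png',cv2.resize(im[155:275,165:370],None,fx=3.8,fy=3.8,interpolation=2))
to(.53,.19,.065)
E
python3 thick.py a1
```

```text
t 7.325 pos [0.5302 0.1681 0.0782] rot [-3.1393 -0.0424  1.5089] F [-0.3  0.1  0.2] units [ 0.43 -0.03  0.28]
```

View pics/a1.png

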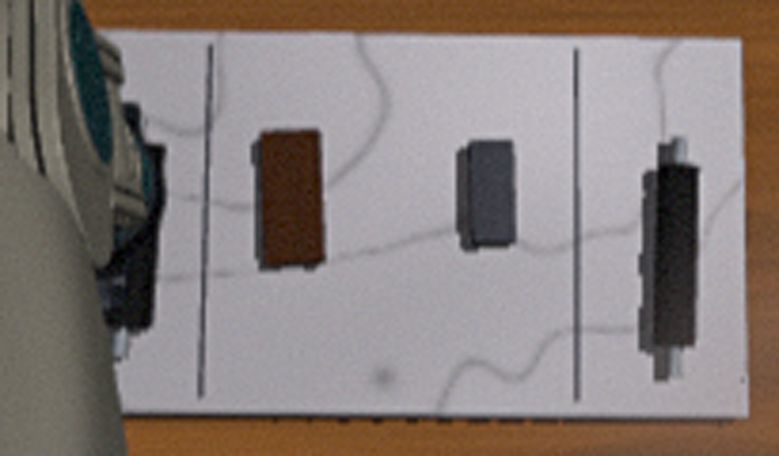

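The sleeve's right edge moved about 25 px (17 mm) and stayed parallel, so it rolled as predicted. Repeating the stroke.

Call:
{"method": "move_arm", "body": {
  "series": [0.33,0,0,0,0,0,0.2,0,0,0,0.1,0,0,0,0,0]
}}

```text
t: 7.82
position: [0.5304, 0.1865, 0.0647]
tcp_rot: [-3.137, -0.045, 1.51]
contact_force: [-3.7, 1.8, 13.4]
finger_gap: -0.0
finger_force: 6.6
```

Call:
{"method": "move_arm", "body": {
  "series": [-0.13,0,0,0,-0.13,0,-0.003,0,-0.13,0,-0.003,0,-0.13,0,-0.003,0,-0.13,0,-0.003,0]
}}

```text
t: 8.45
position: [0.5283, 0.1533, 0.0645]
tcp_rot: [-3.137, -0.044, 1.51]
contact_force: [-5.4, 1.4, 16.9]
finger_gap: 0.0001
finger_force: 8.6
```

Call:
{"method": "move_arm", "body": {
  "series": [0,0,0,0,0,0,-0.3,0,0.33,0,0,0,0,0,0.2,0,0,0,0.1,0]
}}

```text
t: 9.07
position: [0.5295, 0.1706, 0.064]
tcp_rot: [-3.137, -0.045, 1.51]
contact_force: [-8.8, 4.0, 32.0]
finger_gap: 0.0001
finger_force: 16.0
```

Call:
{"method": "move_arm", "body": {
  "series": [0,0,0,0]
}}

```text
t: 9.2
position: [0.5294, 0.1706, 0.0645]
tcp_rot: [-3.137, -0.045, 1.51]
contact_force: [-3.8, 1.8, 14.5]
finger_gap: 0.0
finger_force: 7.5
```

Call:
{"method": "move_arm", "body": {
  "series": [-0.13,0,0,0,-0.13,0,-0.003,0,-0.13,0,-0.003,0,-0.13,0,-0.003,0,-0.13,0,-0.003,0]
}}

```text
t: 9.82
position: [0.5273, 0.1373, 0.0645]
tcp_rot: [-3.137, -0.044, 1.509]
contact_force: [-6.8, -0.1, 20.7]
finger_gap: 0.0001
finger_force: 10.1
```

Call:
{"method": "move_arm", "body": {
  "series": [0,0,0,0,0,0,-0.3,0,0.33,0,0,0,0,0,0,0]
}}

```text
t: 10.32
position: [0.5281, 0.1536, 0.0774]
tcp_rot: [-3.137, -0.042, 1.51]
contact_force: [0.3, -0.0, -0.4]
finger_gap: 0.0002
finger_force: 0.0
```

```bash
python3 thick.py a2
```

```text
t 10.375 pos [0.5278 0.1532 0.0773] rot [-3.1361 -0.0416  1.5102] F [-0.2 -0.4 -0.6] units [0.73 0.   0.28]
```

View pics/a2.png

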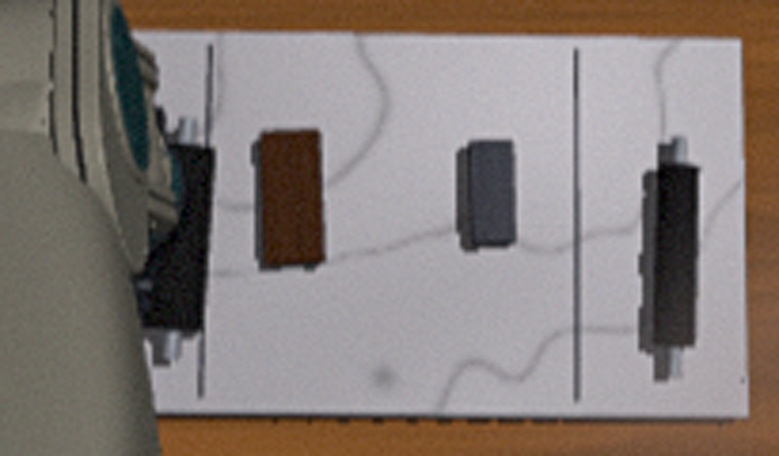

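The right edge is at 215/204, a shift of 76 px or about 50 mm. That leaves about 14 mm, so the last stroke is 27.5 mm.

Call:
{"method": "move_arm", "body": {
  "series": [-0.08,0,0,0,0,0,0.2,0,0,0,0.09,0,0,0,0,0]
}}

```text
t: 10.88
position: [0.5281, 0.1495, 0.065]
tcp_rot: [-3.137, -0.043, 1.509]
contact_force: [-4.5, -0.5, 13.6]
finger_gap: 0.0
finger_force: 7.0
```

Call:
{"method": "move_arm", "body": {
  "series": [-0.11,0,0,0,-0.11,0,-0.003,0,-0.11,0,-0.003,0,-0.11,0,-0.003,0,-0.11,0,-0.003,0]
}}

```text
t: 11.5
position: [0.5264, 0.1219, 0.0645]
tcp_rot: [-3.137, -0.044, 1.509]
contact_force: [-4.6, 0.5, 13.7]
finger_gap: 0.0003
finger_force: 6.8
```

Call:
{"method": "move_arm", "body": {
  "series": [0,0,0,0,0,0,0,0,0,0,-0.4,0,0,0,-0.8,0,0,0,-0.8,0]
}}

```text
t: 12.12
position: [0.5258, 0.1172, 0.1627]
tcp_rot: [-3.135, -0.042, 1.508]
contact_force: [0.9, 0.5, 0.3]
finger_gap: -0.0002
finger_force: 0.0
```

Call:
{"method": "move_arm", "body": {
  "series": [-0.9,0,0,0,-0.9,0,0,0,-0.9,0,0,0,-0.9,0,0,0,-0.9,0,0,0]
}}

```text
t: 12.75
position: [0.512, -0.1083, 0.1526]
tcp_rot: [-3.137, -0.042, 1.509]
contact_force: [0.4, -0.2, -0.9]
finger_gap: -0.0
finger_force: 0.0
```

```bash
python3 thick.py a3; python3 -c "
from h import *
to(.511,-.197,.1)"
```

```text
t 12.8 pos [ 0.5123 -0.1132  0.1524] rot [-3.137  -0.0377  1.5044] F [ 0.7 -3.5 -1.6] units [ 6.   -0.04  1.98]
t 12.8 pos [ 0.5123 -0.1132  0.1524] rot [-3.137  -0.0377  1.5044] F [ 0.7 -3.5 -1.6] units [-1.71  0.09  0.98]
```

View pics/a3.png

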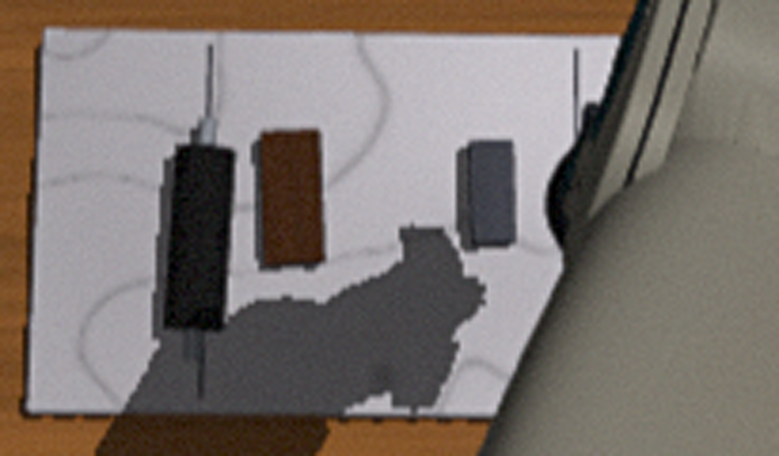

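The sleeve's end midpoints are at (206.5,147) and (193.5,328). I'll check where that is in the stone frame.

```bash
cat > chk.py <<'E'
from h import *
import sys
v=list(map(float,sys.argv[1:6]))
f=lambda x,y,z:px2w('top',(165+(x+.5)/3.8-.5,155+(y+.5)/3.8-.5),z)[:2]
p,q=f(v[0],v[1],v[4]),f(v[2],v[3],v[4]);m=(p+q)/2;d=p-q;a=-.0234
c=np.array([.53895,.00253]);x=np.array([np.cos(a),np.sin(a)]);y=np.array([-x[1],x[0]])
print('mid',m,'stone',(m-c)@x,(m-c)@y,'rel',np.arctan2(d[1],d[0])-a)
E
python3 chk.py 206.5 147 193.5 328 .045
```

```text
mid [0.52694982 0.12861984] stone -0.014947125946729428 0.12577453912999423 rel -0.04232503053936533
```

The thick roller is at stone y = 0.1258 m, tilted 0.04 rad, which is good. Now the thin roller.

Call:
{"method": "move_arm", "body": {
  "series": [-0.8,0.05,0,0,-0.8,0,0.3,0,-0.05,0,0.6,0,0,0,0.4,0,0,0,0,0]
}}

```text
t: 13.42
position: [0.5078, -0.1856, 0.0826]
tcp_rot: [-3.132, -0.044, 1.508]
contact_force: [-0.5, -0.0, 0.3]
finger_gap: 0.0003
finger_force: 0.0
```

```bash
python3 -c "
from h import *
to(.511,-.195,.054)"
```

```text
t 13.425 pos [ 0.5078 -0.1856  0.0826] rot [-3.1325 -0.0444  1.5081] F [-0.5 -0.   0.3] units [-0.21  0.08  0.56]
```

Call:
{"method": "move_arm", "body": {
  "series": [-0.2,0.08,0,0,0,0,0.3,0,0,0,0.24,0,0,0,0,0]
}}

```text
t: 13.92
position: [0.5119, -0.1947, 0.056]
tcp_rot: [-3.134, -0.044, 1.509]
contact_force: [-0.7, -0.6, 1.2]
finger_gap: 0.0003
finger_force: 0.0
```

Call:
{"method": "move_arm", "body": {
  "series": [0,0,0.03,0,0,0,0,0]
}}

```text
t: 14.18
position: [0.5135, -0.1956, 0.0563]
tcp_rot: [-3.138, -0.042, 1.509]
contact_force: [-0.1, -0.6, 0.0]
finger_gap: -0.0002
finger_force: 0.0
```

Call:
{"method": "move_arm", "body": {
  "series": [0,0,0.02,0,0,0,0,0]
}}

```text
t: 14.42
position: [0.5134, -0.1956, 0.0552]
tcp_rot: [-3.138, -0.042, 1.509]
contact_force: [-0.6, -0.4, -0.0]
finger_gap: -0.0004
finger_force: 0.0
```

Call:
{"method": "move_arm", "body": {
  "series": [0,0,0.03,0,0,0,0,0]
}}

```text
t: 14.68
position: [0.5132, -0.1954, 0.0534]
tcp_rot: [-3.137, -0.042, 1.509]
contact_force: [0.1, 0.5, 0.1]
finger_gap: 0.0
finger_force: 0.0
```

Call:
{"method": "move_arm", "body": {
  "series": [0,0,0.03,0,0,0,0,0]
}}

```text
t: 14.92
position: [0.5135, -0.1957, 0.0525]
tcp_rot: [-3.138, -0.042, 1.509]
contact_force: [-1.1, 0.1, 3.6]
finger_gap: -0.0002
finger_force: 1.7
```

Call:
{"method": "move_arm", "body": {
  "series": [0,0,0.02,0,0,0,0,0]
}}

```text
t: 15.18
position: [0.5135, -0.196, 0.0523]
tcp_rot: [-3.138, -0.041, 1.509]
contact_force: [-3.0, -0.1, 9.2]
finger_gap: 0.0001
finger_force: 4.4
```

Call:
{"method": "move_arm", "body": {
  "series": [0.13,0,0.003,0,0.13,0,0.003,0,0.13,0,0.003,0,0.13,0,0.003,0,0.13,0,0.003,0]
}}

```text
t: 15.8
position: [0.5155, -0.1634, 0.0531]
tcp_rot: [-3.138, -0.04, 1.509]
contact_force: [-4.1, -0.4, 9.5]
finger_gap: -0.0003
finger_force: 4.7
```

Call:
{"method": "move_arm", "body": {
  "series": [0,0,0,0,0,0,-0.3,0,-0.33,0,0,0,0,0,0.2,0,0,0,0.1,0]
}}

```text
t: 16.42
position: [0.5143, -0.1806, 0.0515]
tcp_rot: [-3.137, -0.041, 1.508]
contact_force: [-7.6, -3.3, 30.9]
finger_gap: -0.0002
finger_force: 15.1
```

Call:
{"method": "move_arm", "body": {
  "series": [0,0,0,0]
}}

```text
t: 16.55
position: [0.5141, -0.1806, 0.0519]
tcp_rot: [-3.137, -0.04, 1.508]
contact_force: [-4.4, -2.1, 12.9]
finger_gap: -0.0003
finger_force: 6.3
```

Call:
{"method": "move_arm", "body": {
  "series": [0.13,0,0.003,0,0.13,0,0.003,0,0.13,0,0.003,0,0.13,0,0.003,0,0.13,0,0.003,0]
}}

```text
t: 17.18
position: [0.5161, -0.1475, 0.053]
tcp_rot: [-3.137, -0.04, 1.508]
contact_force: [-4.7, -0.3, 14.7]
finger_gap: 0.0001
finger_force: 7.6
```

Call:
{"method": "move_arm", "body": {
  "series": [0,0,0,0,0,0,-0.3,0,-0.31,0,0,0,0,0,0.2,0,0,0,0.09,0]
}}

```text
t: 17.8
position: [0.5151, -0.1634, 0.0516]
tcp_rot: [-3.136, -0.041, 1.508]
contact_force: [-8.0, -2.1, 28.0]
finger_gap: -0.0
finger_force: 14.0
```

Call:
{"method": "move_arm", "body": {
  "series": [0,0,0,0]
}}

```text
t: 17.92
position: [0.5149, -0.1633, 0.052]
tcp_rot: [-3.136, -0.041, 1.508]
contact_force: [-4.0, -1.6, 11.2]
finger_gap: 0.0004
finger_force: 5.8
```

Call:
{"method": "move_arm", "body": {
  "series": [0.13,0,0.003,0,0.13,0,0.003,0,0.13,0,0.003,0,0.13,0,0.003,0,0.13,0,0.003,0]
}}

```text
t: 18.55
position: [0.5168, -0.1303, 0.053]
tcp_rot: [-3.136, -0.041, 1.508]
contact_force: [-4.2, -1.5, 14.0]
finger_gap: -0.0
finger_force: 6.8
```

Call:
{"method": "move_arm", "body": {
  "series": [0,0,0,0,0,0,-0.3,0,-0.3,0,0,0,0,0,0,0]
}}

```text
t: 19.05
position: [0.5164, -0.1467, 0.0659]
tcp_rot: [-3.137, -0.042, 1.507]
contact_force: [0.5, -0.8, -0.2]
finger_gap: 0.0003
finger_force: 0.0
```

```bash
python3 thick.py b1
```

```text
t 19.1 pos [ 0.516  -0.1462  0.0657] rot [-3.1365 -0.0425  1.5074] F [ 0.8  1.1 -0.4] units [ 6.72 -0.15  0.3 ]
```

View pics/b1.png

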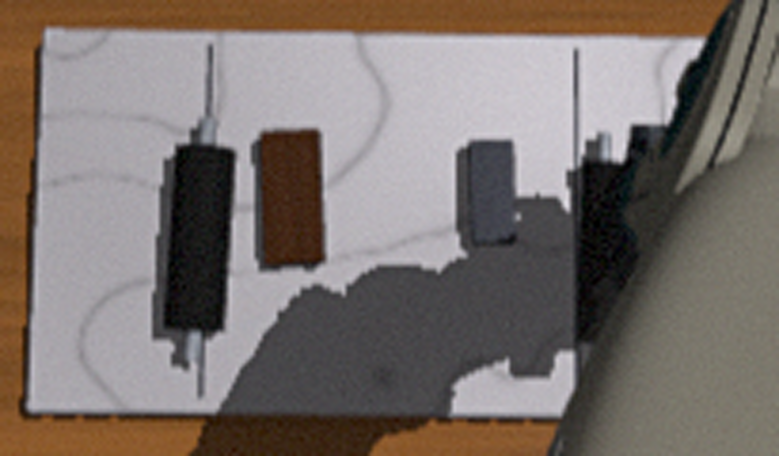

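The thin sleeve's left edge is at 583, having moved about 77 px (51 mm), so about 14 mm remains. One last 28 mm stroke.

Call:
{"method": "move_arm", "body": {
  "series": [0.06,0,0,0,0,0,0.2,0,0,0,0.1,0,0,0,0,0]
}}

```text
t: 19.6
position: [0.5162, -0.1419, 0.0526]
tcp_rot: [-3.136, -0.042, 1.509]
contact_force: [-4.1, -0.2, 11.5]
finger_gap: -0.0002
finger_force: 5.9
```

Call:
{"method": "move_arm", "body": {
  "series": [0.11,0,0.003,0,0.11,0,0.003,0,0.11,0,0.003,0,0.12,0,0.003,0,0.11,0,0.003,0]
}}

```text
t: 20.23
position: [0.5178, -0.1139, 0.053]
tcp_rot: [-3.136, -0.041, 1.509]
contact_force: [-4.6, 1.9, 9.7]
finger_gap: 0.0
finger_force: 4.9
```

Call:
{"method": "move_arm", "body": {
  "series": [0,0,0,0,0,0,0,0,0,0,-0.4,0,0,0,-0.8,0,0,0,-0.8,0]
}}

```text
t: 20.85
position: [0.5177, -0.1178, 0.1519]
tcp_rot: [-3.135, -0.043, 1.509]
contact_force: [0.9, -0.2, 0.3]
finger_gap: 0.0001
finger_force: 0.0
```

Call:
{"method": "move_arm", "body": {
  "series": [0.9,0,0,0,0.9,0,0,0,0.9,0,0,0,0.5,0,0,0,0,0,0,0]
}}

```text
t: 21.48
position: [0.5279, 0.0429, 0.158]
tcp_rot: [-3.136, -0.042, 1.512]
contact_force: [0.1, -0.4, 0.6]
finger_gap: -0.0
finger_force: 0.0
```

```bash
python3 thick.py b2
```

```text
t 21.525 pos [0.528  0.0419 0.158 ] rot [-3.1366 -0.0415  1.5107] F [0.5 0.5 0.2] units [ 2.88 -0.13  1.98]
```

View pics/b2.png

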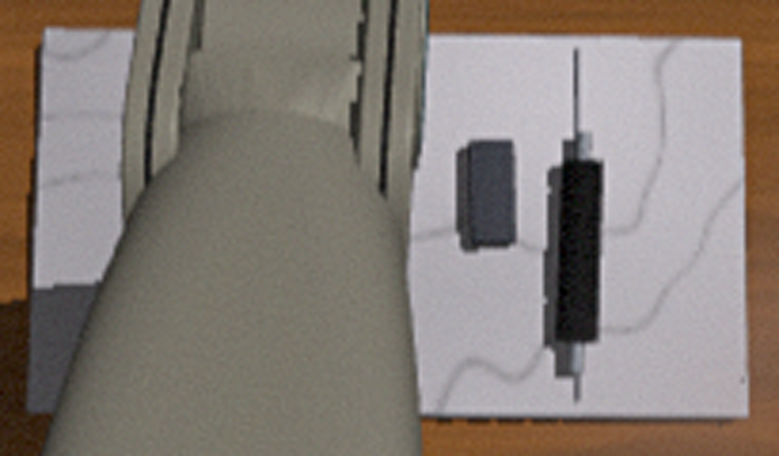

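The thin sleeve's end midpoints are at about (583,161) and (578,341).

```bash
python3 chk.py 583 161 578 341 .039
```

```text
mid [ 0.5154625  -0.12287975] stone -0.02054674754827291 -0.12592497587678148 rel -0.03109433845831597
```

```bash
python3 -c "
from cell import *
print(job.job_done())"
```

```text
the job is handed in; nothing more can be done
None
```

The job is handed in: both rollers were rolled onto their lines, thick at stone y = +0.126 m and thin at -0.126 m (each about 1 mm off its line), with no sign that the blocks, tin or bottle were disturbed; no verdict came back.

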